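# Aim and lock the cereal hopper

### The arm

A 7-joint arm with a two-finger parallel gripper is mounted at the origin on a cart in front of the work surface, level with it; the furniture and walls round the work are solid. World frame = base frame: x ahead of the robot, y to its left, z up, the work surface at z = 0. Lengths are in m, angles in rad, forces in N, time in s.
With the tool pointing down it reaches from about 0.425 to 0.975 m from the base axis. Payload 16.7 kg.
Tool frame: the origin (TCP) lies midway between the tips of the shut fingers; the grasp point (between the pads) lies 19 mm behind it; z points along the fingers, y is the line along which they close (so a half turn about z gives the same grasp; the last joint's range is limited). The gripper opens to 85 mm and grips with 20 to 120 N. Pads are 22 mm wide; open, the fingers measure 114 mm over their backs; the gripper's body (76 mm by 85 mm) begins 54 mm behind the grasp point. The pads swing forward as they close: fully open they stand 13 mm farther back than shut.
Start: joints at [1.087, 0.426, 0.074, 1.606, -0.034, 1.111, -0.067], TCP at [0.221, -0.638, 0.211] pointing down, gripper open.
Joint ranges: [-2.85, 2.85], [-0.5, 2.14], [-1.23, 1.37], [0.21, 2.46], [-1.02, 4.16], [0.16, 2.05], [-2.73, 2.73]. Speed limits (rad/s): [1.89, 1.89, 2.39, 2.39, 3.01, 3.01, 3.01].

### API

Orientations are given as a unit quaternion [x, y, z, w].
In Python, from bench import sensors, eyes, manip gives the robot as it stands. The module is installed in compiled form; this text tells all that it offers.
- The arm moves only by the shell command python3 -m crank 'ROWS' [FORCE]. ROWS is JSON, a list of rows, each an object with "dp": the shift along the tool's x, y, z in mm, a list of three; "turn": the turn, a rotation vector about the tool's x, y, z in degrees, a list of three; "claw": the finger opening in mm, from 0 to 85.4. In form: [{"dp": [dx, dy, dz], "turn": [rx, ry, rz], "claw": claw}, ...]. A call has 1 to 10 rows; each row shifts and turns the commanded pose from where the row before left it, along the tool's axes as they then stand; what a row does not reach is not made up. A row lasts 1/10 s, in which the tool goes at most 50 mm and 8.59 degrees, less where a joint would pass 70% of its speed; a pose out of reach is approached as far as the arm can. A call with a gripper value outside its range is refused whole. The fingers move at their own pace and stop on an object; FORCE is the grip in N (left out, the last holds). Time passes only in rows, so rows that do not move let the fingers close. It gives the time, the measured TCP pose, the force, the opening and the grip force at its end, in the units of the state.
- sensors.observe(): the state, without advancing time (a new reading comes with each control period).
- eyes.capture(name): name is "side" or "top" or "wrist"; returns a dict with "frame" (420x560x3 uint8, blue, green, red), "mtx" (3x3 intrinsics, pixels), "dist_coeffs" ([k1, k2, p1, p2, k3] as OpenCV has them; the pictures are not rectified), "extrinsics" (4x4, takes a point from world to camera coordinates). Camera axes: x right, y down, z forward; pixel columns grow to the right and rows downward; lengths in m; the calibration is good to about 2 mm. A picture is of the moment at which its call begins. There is no depth.
- manip.finish_job(): hands the job in; it is judged then, once.
The state is a dict: "time_s": time; "q": joint angles; "dq": joint speeds; "joint_efforts": joint torques, N m; "tcp_pos": TCP position; "ee_rot": TCP orientation; "contact_force": force on the tool from outside, world axes, zero at the start; "wrist_torque": the same for the moment, N m; "finger_gap": finger opening in m; "finger_force": force on a finger pad.
Only numpy, scipy, OpenCV 4.12 (cv2) and the standard library are available. Lean on these libraries where they do the work, as an engineer would, in place of code of your own. Each camera call takes 0.05 s, during which the arm holds its last target. There are 200 camera calls.

### The job

Point the cereal dispenser's white chute at the bowl: swing the red clamp lever fully open, screw the hopper clockwise (seen from above) until the chute's mouth is over the middle of the bowl, then swing the lever fully shut again to lock it. Leave the bowl and everything else on the worktop where they stand, and take your hands off at the end.

Things in the scene. Friction and masses are not known exactly. Their poses are not given: they have to be found in the camera images.
- dispenser: The fixed stand of the dispenser: dark round foot 120 mm across and about 22 mm high, column 68 mm across, and an aluminium clamp collar 90 mm across from 56 to 78 mm above the worktop. Origin: on the upright axis of the stand, at worktop height; z up. The hopper turns about this axis. The lever's pivot lies 55 mm from the axis along the body's +y. It is bolted down.
- hopper (a joint): Angle of the hopper on its screw thread, rad; grows as the hopper is turned clockwise seen from above (the tightening direction, in which it also sinks, by 8 mm a turn). At 0 the chute points 60 degrees anticlockwise of the stand's x axis. Range 0 to 4.2, and the wanted angle is well short of the end. Friction holds it where it is left; with the lever open a push of 2 to 4 N on a wing turns it, with the lever shut it is clamped and must not be forced.
- chute_mouth (a point): Middle of the outer end of the chute, an open white trough 34 mm wide, its floor's end about 88 to 94 mm above the worktop (above the bowl's rim); it sticks out of the hopper and turns with it. The mouth is 125 mm from the axis; the point's x axis points along the chute, outward.
- fin_a (a point): Middle of the first of three blue upright radial wings on top of the hopper's lid; this one stands above the chute. The hopper is a clear drum 90 mm across with a blue lid 94 mm across. Each wing is 12 mm thick, 32 mm high, its middle 40 mm from the axis and about 153 to 159 mm above the worktop, its outer edge 46 mm from the axis; the lid's top lies 16 mm below the middle, a hub 30 mm across stands between the wings. Push the wings sideways with shut fingers.
- fin_b (a point): Middle of the second wing, 120 degrees anticlockwise of the first seen from above; otherwise the same. Wall cabinets hang above the back of the worktop, a little behind the hopper: keep the wrist low and lean it towards the robot rather than lifting high.
- fin_c (a point): Middle of the third wing, 240 degrees anticlockwise of the first; otherwise the same.
- clamp_lever (a joint): Angle of the red clamp lever about its upright pivot, rad: 0 fully shut (locked, pointing from the pivot 25 degrees outward of the stand's -x, towards its +y, with a gap for the fingers between its outer half and the hopper), 1.0 fully open (stop). It opens by swinging clockwise seen from above, its end moving away from the stand. Friction holds it; pushing its outer part takes 1 to 5 N, most when the cam clamps, in the last part before shut.
- lever_push (a point): Point on the middle line of the red lever, 90 mm from the pivot, to push on. The lever is 113 mm long from pivot to end, 14 mm wide, 18 mm high, its middle 67 mm above the worktop.
- lever_pivot (a point): The lever's pivot, 67 mm above the worktop.
- bowl_centre (a point): Centre (half-way up) of the white bowl, 115 mm across and 58 mm high, standing loose on a cork coaster 5 mm thick, about 120 mm from the dispenser's axis.
- tin_a: Bystander: tin, 57 mm across, 72 mm high. Origin at the centre of its underside, as for all bystanders.
- spice_a: Bystander: spice jar with a green cap, 46 mm across, 106 mm high.
- jam_jar: Bystander: jam jar, 65 mm across, 97 mm high.
- tumbler: Bystander: glass tumbler, 84 mm across, 90 mm high.
- pepper_mill: Bystander: wooden pepper mill, 58 mm across, 170 mm high.

How it is judged:
On the way, in this order (a step that is already met when the one before it is completed fails the run):
1. the clamp lever is swung open (beyond 0.85 rad) (value of joint clamp_lever above 0.85 rad), for 0.2 s.
2. the chute's mouth is over the middle of the bowl, the lever still open (horizontal distance between chute_mouth and bowl_centre below 0.018 m and value of joint clamp_lever above 0.7 rad), for 0.2 s.
3. the lever is shut again with the chute over the bowl (horizontal distance between chute_mouth and bowl_centre below 0.018 m and value of joint clamp_lever below 0.12 rad), for 0.2 s.
At the end, for the whole second after the job is handed in: The chute's mouth is within 18 mm (level distance) of the bowl's centre, the lever is shut to within 0.12 rad, and the bowl stands upright and at rest (all of step 3 and linear speed of rice_bowl below 0.02 m/s and angle between bowl_centre's own z axis and vertical below 0.15 rad); the robot touches nothing.
It fails at once if the bowl is shifted by more than 15 mm (distance of bowl_centre from where it was at the start of the episode above 0.015 m).
It fails at once if a bystander is shifted by more than 20 mm or knocked over (distance of any of tin_a, spice_a, jam_jar, tumbler, pepper_mill from where it was at the start of the episode above 0.02 m or angle between any of tin_a, spice_a, jam_jar, tumbler, pepper_mill's own z axis and vertical above 0.5 rad).
It also fails if it takes over 58 s, if anything falls off the work surface, if the arm or the gripper's body presses on something with over 40 N, if the wrist force passes 120 N, or if a joint passes its speed limit or range.

## Working session

There is one attempt and no reset: what is moved stays moved. The work goes in short steps, Python scripts to look and compute and a shell command to move; the robot and the scene stay as the last step left them, time stands still between calls to the robot, and variables do not carry over. Pictures are saved under pics/ and viewed, at most 10 in all, crops included, and the job is handed in when it is done.

```bash
mkdir -p pics
cat > h.py <<'E'
import numpy as np, cv2, json
from bench import sensors, eyes, manip
def snap(cam,name):
    c=eyes.capture(cam); cv2.imwrite(f'pics/{name}.png',c['frame'])
    np.savez(f'pics/{name}.npz',**{k:np.array(c[k]) for k in('mtx','dist_coeffs','extrinsics')}); return c
def load(name): return dict(np.load(f'pics/{name}.npz'))
def ray(c,uv):
    n=cv2.undistortPoints(np.array([[uv]],float),c['mtx'],c['dist_coeffs'])[0,0]
    R=c['extrinsics'][:3,:3];t=c['extrinsics'][:3,3]
    return -R.T@t, R.T@np.array([n[0],n[1],1])
def atz(c,uv,z):
    o,d=ray(c,uv); return o+d*(z-o[2])/d[2]
def tri(c1,u1,c2,u2):
    o1,d1=ray(c1,u1);o2,d2=ray(c2,u2);s=np.linalg.lstsq(np.c_[d1,-d2],o2-o1,rcond=None)[0]
    a=o1+s[0]*d1;b=o2+s[1]*d2; return (a+b)/2,np.linalg.norm(a-b)
def proj(c,P):
    return cv2.projectPoints(np.atleast_2d(np.array(P,float)),cv2.Rodrigues(c['extrinsics'][:3,:3])[0],c['extrinsics'][:3,3],c['mtx'],c['dist_coeffs'])[0][:,0]
E
python3 - <<'E'
from h import *
np.set_printoptions(precision=3,suppress=True)
for n in('side','top'):
    c=snap(n,n+'0'); R=c['extrinsics'][:3,:3]; print(n,-R.T@c['extrinsics'][:3,3])
print(sensors.observe())
E
```

```text
side [0.435 0.81  0.573]
top [0.364 0.133 1.294]
{'time_s': 0.1, 'q': array([ 1.088,  0.427,  0.074,  1.607, -0.034,  1.111, -0.067]), 'dq': array([ 0.   ,  0.   ,  0.   , -0.001,  0.001,  0.002,  0.   ]), 'joint_efforts': array([  0.008, -95.154,   3.772, -46.441,   0.02 ,   0.006,  -0.   ]), 'tcp_pos': array([ 0.221, -0.637,  0.21 ]), 'ee_rot': array([ 0.986,  0.166, -0.   , -0.001]), 'contact_force': array([-0.225,  0.219,  0.828]), 'wrist_torque': array([ 0.008, -0.017, -0.011]), 'finger_force': 0.0, 'finger_gap': 0.08547877811751711}
```

View pics/top0.png

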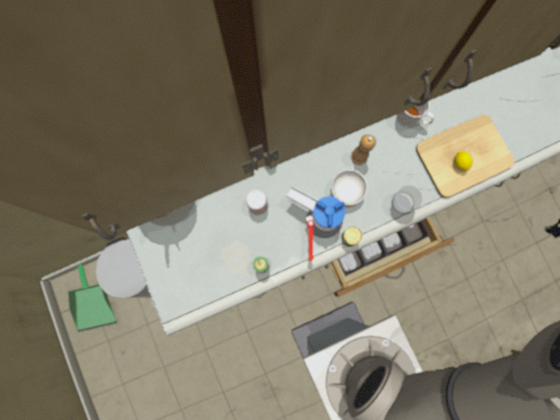

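View pics/side0.png

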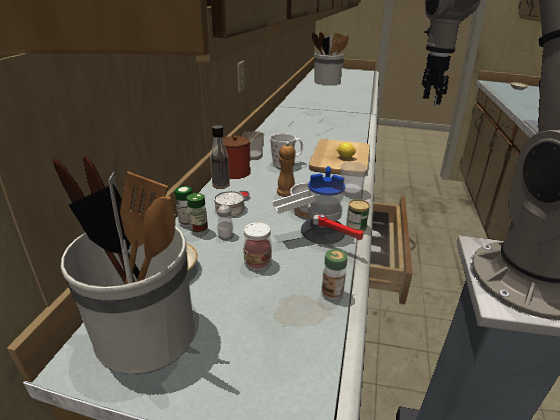

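The top view shows the hopper at about (328,212), the bowl at (349,188), the red lever from (309,218) to (311,260) and the chute's end near (291,198). The side view shows the lever ending near (362,235). I'll enlarge both.

Run:
```python
from h import *
np.set_printoptions(precision=3,suppress=True)
a=cv2.imread('pics/top0.png')[130:280,235:425]; b=cv2.imread('pics/side0.png')[130:310,215:395]
A=cv2.resize(a,None,fx=4,fy=4,interpolation=cv2.INTER_CUBIC);B=cv2.resize(b,None,fx=3.3,fy=3.3,interpolation=cv2.INTER_CUBIC)
def grid(I,x0,y0,f):
    for x in range(-(-x0//20)*20,x0+int(I.shape[1]/f),20):
        cv2.line(I,(int((x-x0)*f),0),(int((x-x0)*f),6),(0,255,255),1); cv2.putText(I,str(x),(int((x-x0)*f),16),0,.35,(0,255,255),1)
    for y in range(-(-y0//20)*20,y0+int(I.shape[0]/f),20):
        cv2.line(I,(0,int((y-y0)*f)),(6,int((y-y0)*f)),(0,255,255),1); cv2.putText(I,str(y),(8,int((y-y0)*f)+4),0,.35,(0,255,255),1)
grid(A,235,130,4);grid(B,215,130,3.3)
cv2.imwrite('pics/topc.png',A);cv2.imwrite('pics/sidec.png',B)
t=load('top0')
for n,uv,z in [('lid',(329,212),.15),('bowl',(349,188),.063),('levend',(311,260),.067),('pivot',(309,218),.067),('mouth',(291,198),.09)]: print(n,atz(t,uv,z))
```

```text
lid [ 0.513 -0.08   0.15 ]
bowl [ 0.568 -0.187  0.063]
levend [0.412 0.017 0.067]
pivot [ 0.532 -0.031  0.067]
mouth [ 0.608 -0.004  0.09 ]
```

View pics/topc.png

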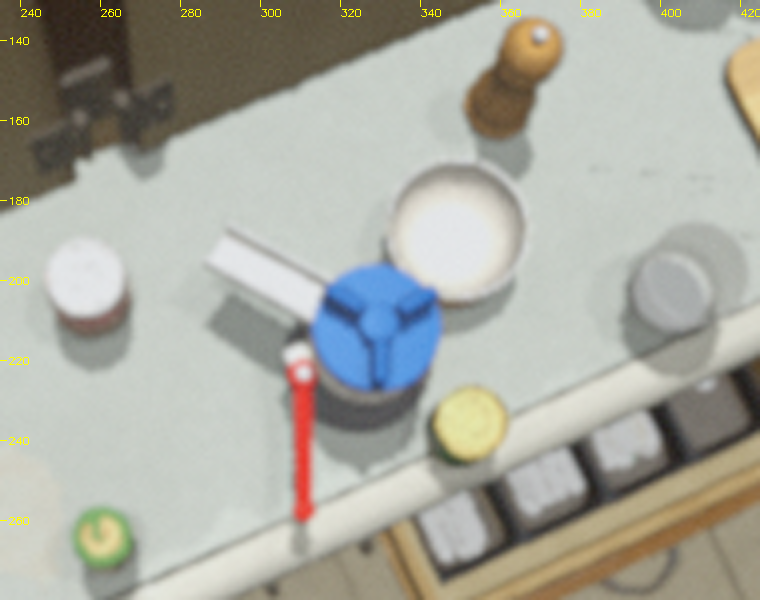

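View pics/sidec.png

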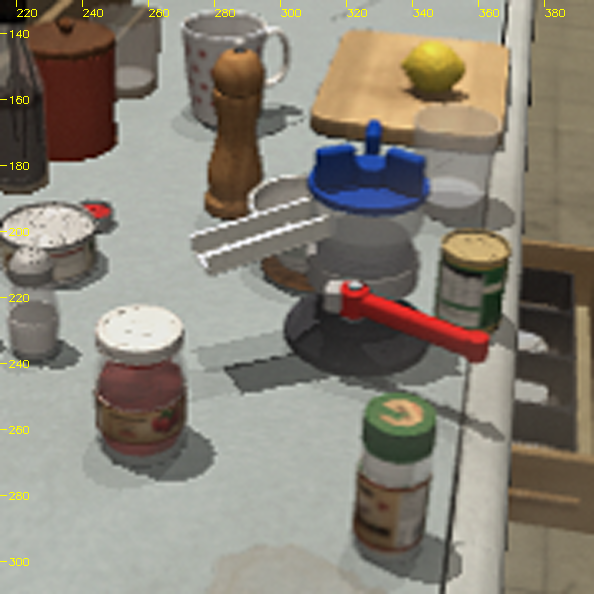

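```bash
cat > m.py <<'E'
from h import *
np.set_printoptions(precision=4,suppress=True)
t=load('top0');s=load('side0')
T=lambda x,y:(235+x/4,130+y/4)
S=lambda x,y:(215+x/3.3,130+y/3.3)
for n,a,b in [('levend',T(303,518),S(485,347)),('pivot',T(302,371),S(354,290)),('hub',T(381,322),S(374,163)),('bowlnear?',T(457,232),S(310,215)),('mouth',T(217,246),S(202,252))]:
    print(n,*tri(t,a,s,b))
L=atz(t,T(303,518),.076);P=atz(t,T(302,371),.076)
print('lev z.076',L,P,np.linalg.norm(L-P),np.degrees(np.arctan2(*(L-P)[1::-1])))
ax=np.mean([atz(t,T(x,y),.138) for x,y in[(311,328),(442,326),(377,264),(377,392)]],0);print('axis lid',ax)
print('hub z.17',atz(t,T(381,322),.17))
print('fins', [atz(t,T(*p),.172) for p in[(333,297),(434,296),(380,386)]])
B=np.mean([atz(t,T(x,y),.063) for x,y in[(389,230),(525,230),(457,163),(457,300)]],0);print('bowl rim',B, np.linalg.norm(B-ax))
for z in(.09,.105):
  M=[atz(t,T(*p),z) for p in[(230,228),(206,262)]];print('mouth',z,M,np.linalg.norm(M[0]-M[1]))
for n,p,z in[('jam',(86,266),.097),('spice',(103,535),.106),('tin',(470,422),.072),('tumb',(672,290),.09),('mill',(541,36),.17)]: print(n,atz(t,T(*p),z))
E
python3 m.py
```

```text
levend [0.4142 0.0176 0.0685] 0.000283059999502495
pivot [ 0.5156 -0.0283  0.0742] 0.00011287110115954976
hub [ 0.5139 -0.0846  0.1545] 0.0013514636863500916
bowlnear? [ 0.5725 -0.192   0.047 ] 0.0052106541243053485
mouth [ 0.6269 -0.0063  0.1029] 0.0028095393583183123
lev z.076 [0.4138 0.0184 0.076 ] [ 0.5154 -0.0281  0.076 ] 0.11177330668945812 155.43772095371756
axis lid [ 0.5146 -0.0833  0.138 ]
hub z.17 [ 0.5126 -0.0817  0.17  ]
fins [array([ 0.5426, -0.058 ,  0.172 ]), array([ 0.5138, -0.1239,  0.172 ]), array([ 0.4713, -0.0609,  0.172 ])]
bowl rim [ 0.5683 -0.1886  0.063 ] 0.13999861635244393
mouth 0.09 [array([ 0.6372, -0.0229,  0.09  ]), array([0.6203, 0.0049, 0.09  ])] 0.03256313077708789
mouth 0.105 [array([ 0.6338, -0.021 ,  0.105 ]), array([0.6171, 0.0065, 0.105 ])] 0.03215759974473364
jam [0.6534 0.0901 0.097 ]
spice [0.4612 0.1596 0.106 ]
tin [ 0.4274 -0.1289  0.072 ]
tumb [ 0.4535 -0.3126  0.09  ]
mill [ 0.6583 -0.2838  0.17  ]
```

```bash
python3 -m crank '[{"dp":[30,-37,-5],"turn":[0,0,0],"claw":0},{"dp":[30,-37,-5],"turn":[0,0,0],"claw":0},{"dp":[30,-37,-5],"turn":[0,0,0],"claw":0},{"dp":[30,-37,-5],"turn":[0,0,0],"claw":0},{"dp":[30,-37,-5],"turn":[0,0,0],"claw":0},{"dp":[30,-37,-5],"turn":[0,0,0],"claw":0},{"dp":[30,-37,-5],"turn":[0,0,0],"claw":0},{"dp":[30,-37,-5],"turn":[0,0,0],"claw":0},{"dp":[30,-37,-5],"turn":[0,0,0],"claw":0},{"dp":[20,-30,0],"turn":[0,0,0],"claw":0}]'
python3 - <<'E'
from h import *
np.set_printoptions(precision=3,suppress=True)
c=snap('wrist','w0'); R=c['extrinsics'][:3,:3]; o=sensors.observe(); print(-R.T@c['extrinsics'][:3,3],R[2],o['tcp_pos'],o['ee_rot'],o['q'],o['finger_gap'])
E
```

```text
time_s: 1.1
tcp_pos: [0.3771, -0.1972, 0.2564]
ee_rot: [0.986, 0.167, 0.0, 0.0]
contact_force: [0.6, -0.5, 0.5]
finger_gap: -0.0
finger_force: 0.0
[ 0.455 -0.17   0.42 ] [-0.302 -0.106 -0.947] [ 0.378 -0.193  0.256] [ 0.986  0.169  0.001 -0.   ] [ 0.584 -0.026 -0.256  2.063 -0.008  1.103 -0.9  ] -0.00022483127483411913
```

View pics/w0.png

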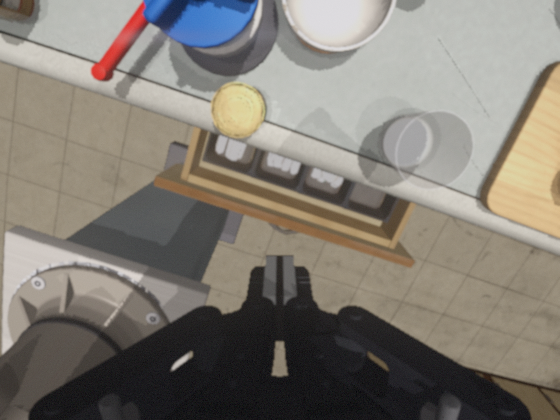

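The wrist view shows the lever's end at (103,72) with the hopper cut off at the top. I'll move in and tilt to see all of it.

```bash
python3 -m crank '[{"dp":[30,-26,0],"turn":[0,0,0],"claw":0},{"dp":[30,-26,0],"turn":[0,0,0],"claw":0},{"dp":[30,-26,0],"turn":[0,0,0],"claw":0},{"dp":[0,0,0],"turn":[0,6,0],"claw":0},{"dp":[0,0,0],"turn":[0,6,0],"claw":0},{"dp":[0,0,0],"turn":[0,5,0],"claw":0},{"dp":[0,0,0],"turn":[0,0,0],"claw":0},{"dp":[0,0,0],"turn":[0,0,0],"claw":0}]'
python3 - <<'E'
from h import *
np.set_printoptions(precision=3,suppress=True)
c=snap('wrist','w1'); R=c['extrinsics'][:3,:3]; o=sensors.observe(); print(-R.T@c['extrinsics'][:3,3],R[2],o['tcp_pos'],o['ee_rot'],o['q'],o['contact_force'])
E
```

```text
time_s: 1.95
tcp_pos: [0.4354, -0.0968, 0.256]
ee_rot: [0.975, 0.164, 0.145, -0.024]
contact_force: [0.2, 1.1, 0.7]
finger_gap: 0.0
finger_force: 0.0
[ 0.465 -0.087  0.437] [-0.03  -0.011 -1.   ] [ 0.436 -0.097  0.256] [ 0.975  0.164  0.145 -0.024] [ 0.524 -0.129 -0.298  2.19  -0.26   0.838 -0.862] [0.568 0.137 0.246]
```

View pics/w1.png

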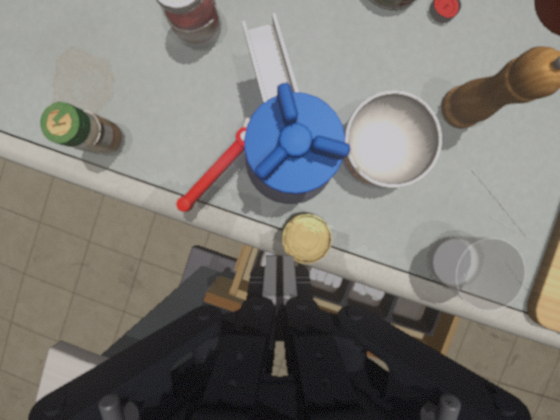

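The wrist view shows the hub at (296,140), bowl rim spanning x 345–441 and y 91–188, chute end corners at (244,26) and (280,16), lever from (243,135) to (184,205), and wing ends at (288,88), (265,172) and (347,150).

```bash
cat > m2.py <<'E'
from h import *
np.set_printoptions(precision=4,suppress=True)
t=load('top0');w=load('w1')
T=lambda x,y:(235+x/4,130+y/4)
for n,a,b in [('levend',T(303,518),(184,205)),('pivot',T(302,371),(243,135)),('hub',T(381,322),(296,140)),('bowl',T(457,232),(393,139.5)),('mouthL',T(206,262),(244,26)),('mouthR',T(230,228),(280,16))]:
    print(n,*tri(t,a,w,b))
lid=np.array([atz(w,p,.143) for p in[(245,143),(346,143),(295,94),(295,192)]])
f=lambda P:np.linalg.lstsq(np.c_[2*P[:,:2],np.ones(len(P))],(P[:,:2]**2).sum(1),rcond=None)[0]
q=f(lid);print('lid',q[:2],'r',np.sqrt(q[2]+q[:2]@q[:2]))
B=np.array([atz(w,p,.063) for p in[(345,139),(441,139),(393,91),(393,188)]])
b=f(B);print('bowl',b[:2],'r',np.sqrt(b[2]+b[:2]@b[:2]))
ax=atz(w,(296,140),.17);print('hub .17',ax)
for p in[(288,88),(265,172),(347,150)]:
    P=atz(w,p,.172);d=P-ax;print('fin',np.hypot(*d[:2]),np.degrees(np.arctan2(d[1],d[0])))
for z in(.09,.10,.11):
    a,c=atz(w,(244,26),z),atz(w,(280,16),z);m=(a+c)/2-ax;print('mouth',z,(a+c)/2,np.linalg.norm(a-c),np.hypot(*m[:2]),np.degrees(np.arctan2(m[1],m[0])))
E
python3 m2.py
```

```text
levend [0.4163 0.017  0.0541] 0.0035782269057839425
pivot [ 0.5152 -0.0272  0.0833] 0.001291388418752253
hub [ 0.5153 -0.0845  0.1567] 0.0018866701116147177
bowl [ 0.5606 -0.1789  0.1023] 0.002393361327849376
mouthL [0.6181 0.0058 0.1068] 0.003243396675092534
mouthR [ 0.6365 -0.024   0.1089] 0.009773546295347948
lid [ 0.516  -0.0851] r 0.04552317615280577
bowl [ 0.572  -0.1917] r 0.057059020677919084
hub .17 [ 0.5137 -0.0848  0.17  ]
fin 0.04306590570929676 28.024636661937034
fin 0.0370138909304466 155.22220091620488
fin 0.04289980410209794 -82.28251973338561
mouth 0.09 [ 0.6391 -0.0069  0.09  ] 0.04060312774079558 0.14752124047929926 31.84944403216664
mouth 0.1 [ 0.634  -0.0093  0.1   ] 0.039432178662866794 0.14203792816537383 32.129251913312
mouth 0.11 [ 0.629  -0.0116  0.11  ] 0.03826122958493807 0.13655827534038073 32.43152310867589
```

```bash
cat >> h.py <<'E'
from scipy.spatial.transform import Rotation as Ro
def go(x,y,z,az=None):
    "tool-frame shift (mm) to a world point; then pose info and the yaw error of tool x"
    o=sensors.observe();R=Ro.from_quat(o['ee_rot']).as_matrix()
    print('tcp',np.round(o['tcp_pos'],4),'shift',np.round(1000*R.T@(np.array([x,y,z])-o['tcp_pos']),1),'xaz %.1f'%np.degrees(np.arctan2(R[1,0],R[0,0])),'zaxis',np.round(R[:,2],3),'F',np.round(o['contact_force'],1),'q',np.round(o['q'],2),'t',o['time_s'])
E
python3 -m crank '[{"dp":[0,0,0],"turn":[0,-6,0],"claw":0},{"dp":[0,0,0],"turn":[0,-6,0],"claw":0},{"dp":[0,0,0],"turn":[0,-5,0],"claw":0},{"dp":[9,-36,0],"turn":[0,0,0],"claw":0},{"dp":[9,-36,0],"turn":[0,0,-6],"claw":0},{"dp":[0,0,0],"turn":[0,0,-8],"claw":0},{"dp":[0,0,0],"turn":[0,0,-8],"claw":0},{"dp":[0,0,0],"turn":[0,0,-8],"claw":0},{"dp":[0,0,0],"turn":[0,0,-8],"claw":0},{"dp":[0,0,0],"turn":[0,0,-8],"claw":0}]'
python3 -c "
from h import *
go(.430,-.023,.256)"
```

```text
time_s: 3.0
tcp_pos: [0.4298, -0.0222, 0.2559]
ee_rot: [0.841, 0.541, -0.001, -0.0]
contact_force: [0.4, 0.6, -0.2]
finger_gap: -0.0001
finger_force: 0.0
tcp [ 0.4298 -0.0222  0.2559] shift [-0.6  0.5 -0.1] xaz 65.5 zaxis [-0.001 -0.    -1.   ] F [ 0.4  0.6 -0.2] q [ 0.4  -0.   -0.49  2.04 -0.    1.1  -0.52] t 3.0
```

```bash
python3 -m crank '[{"dp":[0,0,34],"turn":[0,0,0],"claw":0},{"dp":[0,0,34],"turn":[0,0,0],"claw":0},{"dp":[0,0,34],"turn":[0,0,0],"claw":0},{"dp":[0,0,34],"turn":[0,0,0],"claw":0},{"dp":[0,0,34],"turn":[0,0,0],"claw":0},{"dp":[0,0,33],"turn":[0,0,0],"claw":0},{"dp":[0,0,0],"turn":[0,0,0],"claw":0}]'
python3 - <<'E'
from h import *
go(.435,-.0116,.053); snap('wrist','w2')
E
```

```text
time_s: 3.7
tcp_pos: [0.4276, -0.0216, 0.0497]
ee_rot: [0.842, 0.539, -0.002, -0.002]
contact_force: [0.5, 0.6, 0.6]
finger_gap: 0.0001
finger_force: 0.0
tcp [ 0.4276 -0.0216  0.0497] shift [12.2  2.6 -3.3] xaz 65.2 zaxis [-0.006  0.001 -1.   ] F [0.5 0.6 0.6] q [ 0.31  0.3  -0.46  2.25  0.22  0.64 -0.75] t 3.7
```

View pics/w2.png

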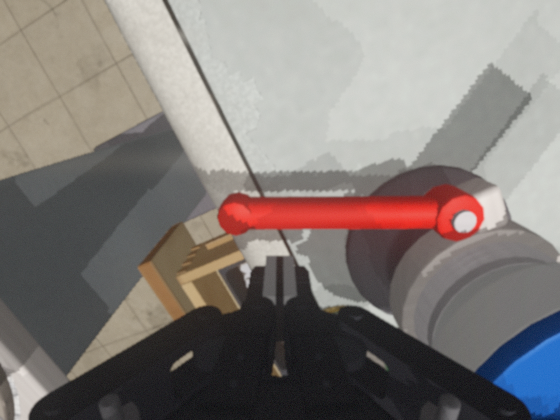

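The wrist view shows the fingers at (280,265), just behind the lever's outer half (its line runs from (237,213) to (462,220)), square to it. Next, the opening arc.

```bash
python3 -m crank '[{"dp":[6,0,-3],"turn":[0,0,0],"claw":0},{"dp":[6,0,0],"turn":[0,0,0],"claw":0},{"dp":[9,-1.5,0],"turn":[0,0,6],"claw":0},{"dp":[9,-1.5,0],"turn":[0,0,6],"claw":0},{"dp":[9,-1.5,0],"turn":[0,0,6],"claw":0},{"dp":[9,-1.5,0],"turn":[0,0,6],"claw":0},{"dp":[0,0,0],"turn":[0,0,0],"claw":0}]'
python3 - <<'E'
from h import *
go(.435,-.0116,.053)
E
```

```text
time_s: 4.45
tcp_pos: [0.4508, 0.0227, 0.0574]
ee_rot: [0.936, 0.351, 0.002, 0.0]
contact_force: [-0.7, -0.2, -0.3]
finger_gap: -0.0
finger_force: 0.0
tcp [0.4508 0.0227 0.0574] shift [-34.5  15.5   4.3] xaz 41.1 zaxis [ 0.003  0.    -1.   ] F [-0.7 -0.2 -0.3] q [ 0.15  0.31 -0.39  2.21  0.19  0.65 -1.23] t 4.45
```

```bash
python3 -m crank '[{"dp":[9,-1.5,2],"turn":[0,0,6],"claw":0},{"dp":[9,-1.5,2],"turn":[0,0,6],"claw":0},{"dp":[9,-1.5,0],"turn":[0,0,6],"claw":0},{"dp":[9,-1.5,0],"turn":[0,0,6],"claw":0},{"dp":[9,-1.5,0],"turn":[0,0,6],"claw":0},{"dp":[0,0,0],"turn":[0,0,0],"claw":0}]'
python3 - <<'E'
from h import *
go(.435,-.0116,.053); snap('wrist','w3'); snap('top','top3')
E
```

```text
time_s: 5.05
tcp_pos: [0.4857, 0.05, 0.0528]
ee_rot: [0.995, 0.098, 0.001, -0.0]
contact_force: [0.4, -0.6, 0.4]
finger_gap: -0.0002
finger_force: 0.0
tcp [0.4857 0.05   0.0528] shift [-61.7  50.6  -0.3] xaz 11.2 zaxis [ 0.002  0.    -1.   ] F [ 0.4 -0.6  0.4] q [-0.    0.35 -0.27  2.14  0.15  0.66 -1.75] t 5.05
```

View pics/w3.png

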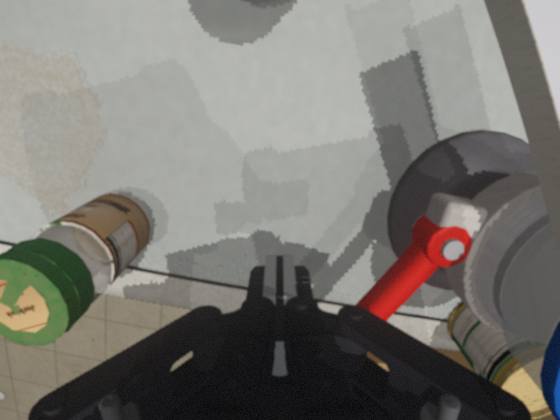

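The lever shows at (445,245) to (370,310), trailing behind the fingers instead of lying ahead of them. I'll measure its actual direction from the red pixels in several views.

```bash
cat >> h.py <<'E'
def red(name,z=.076,box=None):
    I=cv2.imread(f'pics/{name}.png').astype(int);m=((I[...,2]>130)&(I[...,1]<70)&(I[...,0]<70)).astype('uint8')
    n,l,st,ce=cv2.connectedComponentsWithStats(m)
    for i in range(1,n):
        if st[i,4]<25: continue
        v,u=np.nonzero(l==i);c=load(name);P=np.array([atz(c,p,z)[:2] for p in zip(u,v)])
        mu=P.mean(0);w=np.linalg.svd(P-mu,full_matrices=False)[2][0];w=w if w[0]<0 or w[1]>.9 else -w;s=(P-mu)@w
        print(name,st[i],'ends',np.round(mu+s.min()*w,3),np.round(mu+s.max()*w,3),'az %.1f'%np.degrees(np.arctan2(w[1],w[0])))
E
python3 - <<'E'
from h import *
snap('side','side3')
for n in('top0','w1','w2','w3','top3','side0','side3'): red(n)
t=load('side3');print(proj(t,[[.4857,.05,.053],[.4857,.05,.073]]))
E
```

```text
top0 [309 226   5  29  56] ends [ 0.506 -0.026] [0.43  0.014] az 152.3
w1 [434   0  25  18 270] ends [ 0.739 -0.211] [ 0.731 -0.183] az 106.3
w1 [178 129  66  82 733] ends [ 0.52  -0.031] [0.415 0.015] az 156.3
w2 [ 218  189  264   52 6490] ends [ 0.527 -0.033] [0.416 0.02 ] az 154.7
w3 [ 369  227  103   94 2638] ends [ 0.526 -0.032] [ 0.47  -0.005] az 154.0
side0 [319 216  44  18 166] ends [ 0.527 -0.028] [0.417 0.021] az 156.0
side3 [341 225  22   9  75] ends [ 0.468 -0.   ] [0.417 0.019] az 159.4
[[329.76172804 244.02332985]
 [330.44093364 236.88175258]]
```

Run:
```python
from h import *
I=cv2.imread('pics/side3.png')[150:290,250:410]
cv2.imwrite('pics/side3c.png',cv2.resize(I,None,fx=4,fy=4,interpolation=cv2.INTER_CUBIC))
print(proj(load('w3'),[[.4857,.05,.053]]),proj(load('w2'),[[.4276,-.0216,.0497]]))
```

```text
[[278.46385486 251.26756667]] [[279.77935695 250.93661483]]
```

View pics/side3c.png

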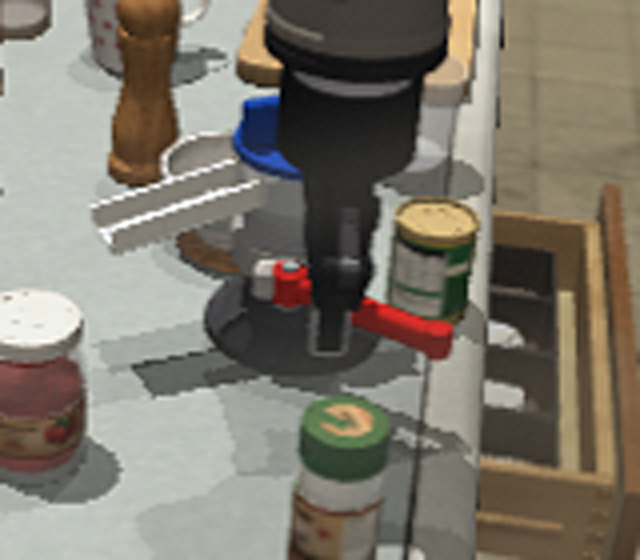

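The side view shows the fingers at (330,350), on the camera side of the lever, which is unmoved at 155° (shut). I'll lift, go back behind it, and push in small steps while watching the force.

```bash
python3 -m crank '[{"dp":[0,0,-35],"turn":[0,0,0],"claw":0},{"dp":[0,0,-35],"turn":[0,0,0],"claw":0},{"dp":[-23,20,0],"turn":[0,0,0],"claw":0},{"dp":[-23,20,0],"turn":[0,0,0],"claw":0},{"dp":[-22,19,0],"turn":[0,0,-6],"claw":0},{"dp":[0,0,0],"turn":[0,0,-8],"claw":0},{"dp":[0,0,0],"turn":[0,0,-8],"claw":0},{"dp":[0,0,0],"turn":[0,0,-8],"claw":0},{"dp":[0,0,0],"turn":[0,0,-8],"claw":0},{"dp":[0,0,0],"turn":[0,0,-8],"claw":0}]'
python3 -m crank '[{"dp":[0,0,0],"turn":[0,0,-8],"claw":0},{"dp":[0,0,20],"turn":[0,0,0],"claw":0},{"dp":[0,0,20],"turn":[0,0,0],"claw":0},{"dp":[0,0,20],"turn":[0,0,0],"claw":0},{"dp":[0,0,13],"turn":[0,0,0],"claw":0},{"dp":[0,0,0],"turn":[0,0,0],"claw":0}]'
python3 - <<'E'
from h import *
go(.435,-.0116,.053); snap('wrist','w4');red('w4');c=snap('side','side4');red('side4')
print(proj(load('w4'),[sensors.observe()['tcp_pos']]))
E
```

```text
time_s: 6.2
tcp_pos: [0.4285, -0.0221, 0.122]
ee_rot: [0.876, 0.482, -0.0, 0.0]
contact_force: [0.1, 0.4, 0.3]
finger_gap: 0.0002
finger_force: 0.0
time_s: 6.8
tcp_pos: [0.4277, -0.0217, 0.0478]
ee_rot: [0.842, 0.539, -0.001, -0.001]
contact_force: [2.2, 0.8, 0.4]
finger_gap: 0.0
finger_force: 0.0
tcp [ 0.4277 -0.0217  0.0478] shift [12.2  2.4 -5.3] xaz 65.3 zaxis [-0.002  0.    -1.   ] F [2.2 0.8 0.4] q [ 0.21  0.29 -0.35  2.26  0.17  0.62 -0.7 ] t 6.8
w4 [ 217  192  267   50 6783] ends [ 0.527 -0.033] [0.416 0.02 ] az 154.6
side4 [319 216  42  18 158] ends [ 0.526 -0.028] [0.42  0.022] az 154.7
[[281.43206031 251.56774093]]
```

Now small pushes, one at a time.

```bash
python3 -m crank '[{"dp":[8,0,0],"turn":[0,0,0],"claw":0},{"dp":[0,0,0],"turn":[0,0,0],"claw":0}]' | sed -n 2,4p
python3 -m crank '[{"dp":[5,0,0],"turn":[0,0,0],"claw":0}]'| sed -n 2,4p
python3 -m crank '[{"dp":[5,0,0],"turn":[0,0,0],"claw":0}]'| sed -n 2,4p
python3 -m crank '[{"dp":[5,0,0],"turn":[0,0,0],"claw":0}]'| sed -n 2,4p
python3 -c "
from h import *
snap('wrist','w5');red('w5');go(.435,-.0116,.053)"
```

```text
tcp_pos: [0.4334, -0.0135, 0.0497]
ee_rot: [0.843, 0.539, 0.001, 0.0]
contact_force: [-0.2, -0.4, 0.2]
tcp_pos: [0.4347, -0.0099, 0.0493]
ee_rot: [0.843, 0.538, 0.0, 0.0]
contact_force: [-1.5, -0.6, 0.8]
tcp_pos: [0.4368, -0.0051, 0.0491]
ee_rot: [0.843, 0.538, 0.0, 0.0]
contact_force: [-1.5, -1.1, 0.6]
tcp_pos: [0.4389, -0.0004, 0.049]
ee_rot: [0.843, 0.538, -0.0, 0.0]
contact_force: [-0.7, -1.6, 0.8]
w5 [ 218  216  252   69 6659] ends [ 0.527 -0.034] [0.423 0.034] az 146.6
tcp [4.394e-01 4.000e-04 4.900e-02] shift [-12.7   1.1  -4. ] xaz 65.2 zaxis [ 0.  0. -1.] F [-0.2  0.7  0.3] q [ 0.17  0.3  -0.36  2.24  0.18  0.62 -0.75] t 7.45
```

The lever moves now (8° open). I'll continue the arc with the tips kept low, checking as I go.

```bash
python3 -m crank '[{"dp":[6,-0.5,1],"turn":[0,0,5],"claw":0},{"dp":[7,-1,1],"turn":[0,0,6],"claw":0}]'| sed -n 2,4p
python3 -c "
from h import *
snap('wrist','w6');red('w6');go(.435,-.0116,.053)"
python3 -m crank '[{"dp":[9,-1.5,1],"turn":[0,0,6],"claw":0},{"dp":[9,-1.5,1],"turn":[0,0,6],"claw":0}]'| sed -n 2,4p
python3 -c "
from h import *
snap('wrist','w7');red('w7');go(.435,-.0116,.053)"
```

```text
tcp_pos: [0.4435, 0.0115, 0.0468]
ee_rot: [0.891, 0.453, -0.0, -0.0]
contact_force: [-1.1, -1.7, 0.8]
w6 [ 217  219  258   61 6992] ends [ 0.526 -0.035] [0.434 0.047] az 138.1
tcp [0.444  0.0127 0.0468] shift [-24.9   7.2  -6.2] xaz 53.5 zaxis [ 0.  0. -1.] F [ 0.3  1.4 -1.8] q [ 0.1   0.31 -0.31  2.23  0.16  0.62 -0.97] t 7.7
tcp_pos: [0.4523, 0.0274, 0.0448]
ee_rot: [0.934, 0.358, -0.0, 0.0]
contact_force: [-0.1, -1.1, 0.4]
w7 [ 220  220  261   63 7230] ends [ 0.525 -0.038] [0.452 0.063] az 126.1
tcp [0.4532 0.0288 0.0448] shift [-40.5  18.1  -8.2] xaz 41.7 zaxis [ 0.     0.001 -1.   ] F [-0.1  0.1  0.9] q [ 0.03  0.32 -0.27  2.21  0.15  0.62 -1.19] t 7.95
```

```bash
python3 -m crank '[{"dp":[9,-1.5,0],"turn":[0,0,6],"claw":0},{"dp":[9,-1.5,0],"turn":[0,0,6],"claw":0},{"dp":[9,-1.5,0],"turn":[0,0,6],"claw":0}]'| sed -n 2,4p
python3 -c "
from h import *
snap('wrist','w8');red('w8');go(.435,-.0116,.053)"
python3 -m crank '[{"dp":[9,-1.5,0],"turn":[0,0,6],"claw":0},{"dp":[5,-1,0],"turn":[0,0,3],"claw":0},{"dp":[0,0,0],"turn":[0,0,0],"claw":0}]'| sed -n 2,4p
python3 -c "
from h import *
snap('wrist','w9');red('w9');go(.435,-.0116,.053)"
```

```text
tcp_pos: [0.4713, 0.0468, 0.0448]
ee_rot: [0.978, 0.209, -0.0, 0.0]
contact_force: [-1.6, -1.4, 0.1]
w8 [ 226  223  262   61 7166] ends [ 0.521 -0.04 ] [0.482 0.078] az 108.6
tcp [0.4726 0.0479 0.0449] shift [-58.4  39.3  -8.1] xaz 23.8 zaxis [ 0.001  0.001 -1.   ] F [-0.3  1.5  0.1] q [-0.06  0.35 -0.2   2.17  0.11  0.63 -1.5 ] t 8.3
tcp_pos: [0.4837, 0.0546, 0.0448]
ee_rot: [0.991, 0.134, 0.0, -0.0]
contact_force: [-1.0, 0.2, -0.5]
w9 [ 230  223  260   63 7153] ends [ 0.519 -0.041] [0.5   0.082] az 98.9
tcp [0.4834 0.0544 0.0448] shift [-64.2  50.7  -8.2] xaz 15.4 zaxis [ 0.  0. -1.] F [0.4 1.2 0.1] q [-0.1   0.36 -0.17  2.15  0.1   0.64 -1.64] t 8.65
```

The lever is now at 98.9°, about 0.98 rad open. I'll back off, lift, and yaw so the fingers can push wing b on the robot's side.

```bash
python3 -m crank '[{"dp":[-15,0,0],"turn":[0,0,0],"claw":0},{"dp":[0,0,-40],"turn":[0,0,0],"claw":0},{"dp":[0,0,-40],"turn":[0,0,0],"claw":0},{"dp":[0,0,-40],"turn":[0,0,0],"claw":0},{"dp":[0,0,-40],"turn":[0,0,-2],"claw":0},{"dp":[0,0,0],"turn":[0,0,-8],"claw":0},{"dp":[0,0,0],"turn":[0,0,-8],"claw":0},{"dp":[0,0,0],"turn":[0,0,-8],"claw":0},{"dp":[0,0,0],"turn":[0,0,-8],"claw":0},{"dp":[0,0,0],"turn":[0,0,-8],"claw":0}]'
python3 -c "
from h import *
go(.4734,-.0878,.205);snap('wrist','w10');red('w10')"
python3 -m crank '[{"dp":[0,0,0],"turn":[0,0,-8],"claw":0},{"dp":[0,0,0],"turn":[0,0,-8],"claw":0},{"dp":[0,0,0],"turn":[0,0,-8],"claw":0},{"dp":[0,0,0],"turn":[0,0,-8],"claw":0},{"dp":[0,0,0],"turn":[0,0,-8],"claw":0},{"dp":[0,0,0],"turn":[0,0,-8],"claw":0},{"dp":[0,0,0],"turn":[0,0,-8],"claw":0},{"dp":[0,0,0],"turn":[0,0,-8],"claw":0},{"dp":[0,0,0],"turn":[0,0,-8],"claw":0},{"dp":[0,0,0],"turn":[0,0,-8],"claw":0}]'
python3 -c "
from h import *
go(.4734,-.0878,.205);snap('side','side10');red('side10')"
```

```text
time_s: 9.65
tcp_pos: [0.4686, 0.05, 0.2048]
ee_rot: [0.876, 0.483, -0.0, 0.0]
contact_force: [0.3, -0.1, -0.3]
finger_gap: 0.0003
finger_force: 0.0
tcp [0.4686 0.05   0.2048] shift [-1.139e+02  7.770e+01 -1.000e-01] xaz 57.7 zaxis [ 0. -0. -1.] F [ 0.3 -0.1 -0.3] q [-0.02  0.11 -0.24  2.04  0.03  0.99 -0.84] t 9.65
w10 [294 159  73  80 890] ends [ 0.517 -0.037] [0.499 0.068] az 99.3
w10 [363 223  10  16  43] ends [ 0.524 -0.024] [ 0.52  -0.041] az -105.4
time_s: 10.7
tcp_pos: [0.4687, 0.0501, 0.2047]
ee_rot: [0.363, 0.932, -0.0, 0.0]
contact_force: [-0.1, -0.2, -0.7]
finger_gap: -0.0001
finger_force: 0.0
tcp [0.4687 0.0501 0.2047] shift [-96.7 -98.4  -0.2] xaz 137.5 zaxis [-0. -0. -1.] F [-0.1 -0.2 -0.7] q [ 0.08  0.12 -0.34  2.04  0.05  1.    0.54] t 10.7
side10 [319 216   8  28 154] ends [ 0.517 -0.034] [0.499 0.084] az 98.9
```

```bash
python3 -m crank '[{"dp":[-24.5,-25.5,0],"turn":[0,0,0],"claw":0},{"dp":[-24.5,-25.5,0],"turn":[0,0,0],"claw":0},{"dp":[-24.5,-25.5,0],"turn":[0,0,0],"claw":0},{"dp":[-24.5,-25.5,0],"turn":[0,0,0],"claw":0},{"dp":[0,0,0],"turn":[0,0,-8],"claw":0},{"dp":[0,0,0],"turn":[0,0,-7.5],"claw":0},{"dp":[0,0,15],"turn":[0,0,0],"claw":0},{"dp":[0,0,10],"turn":[0,0,0],"claw":0}]'
python3 - <<'E'
from h import *
go(.4716,-.0914,.150)
snap('wrist','w11');snap('side','side11');snap('top','top11')
# blue outline summary: where are lid / wing pixels
for n in('w11','side11','top11'):
    I=cv2.imread(f'pics/{n}.png').astype(int);m=(I[...,0]>110)&(I[...,0]>I[...,2]+60);v,u=np.nonzero(m);print(n,m.sum(),u.min() if len(u) else 0,u.max(),v.min(),v.max())
E
```

```text
time_s: 11.55
tcp_pos: [0.471, -0.0913, 0.1792]
ee_rot: [0.238, 0.971, -0.0, -0.0]
contact_force: [-0.0, -0.0, -0.3]
finger_gap: -0.0001
finger_force: 0.0
tcp [ 0.471  -0.0913  0.1792] shift [-0.6  0.2 29.2] xaz 152.5 zaxis [-0. -0. -1.] F [-0.  -0.  -0.3] q [ 0.28  0.15 -0.24  2.05  0.05  0.94  1.1 ] t 11.55
w11 6342 256 383 215 313
side11 232 308 344 167 192
top11 425 313 338 196 227
```

```bash
python3 -m crank '[{"dp":[0,0,10],"turn":[0,0,0],"claw":0}]'| sed -n 2,4p
python3 -m crank '[{"dp":[0,0,10],"turn":[0,0,0],"claw":0}]'| sed -n 2,4p
python3 -m crank '[{"dp":[0,0,8],"turn":[0,0,0],"claw":0},{"dp":[0,0,0],"turn":[0,0,0],"claw":0}]'| sed -n 2,4p
python3 -m crank '[{"dp":[0,6,0],"turn":[0,0,0],"claw":0}]'| sed -n 2,4p
python3 -m crank '[{"dp":[0,6,0],"turn":[0,0,0],"claw":0}]'| sed -n 2,4p
```

```text
tcp_pos: [0.4723, -0.091, 0.1707]
ee_rot: [0.237, 0.971, 0.0, 0.001]
contact_force: [0.3, 0.2, 0.5]
tcp_pos: [0.4717, -0.091, 0.1595]
ee_rot: [0.237, 0.972, 0.0, 0.0]
contact_force: [0.4, -0.4, -0.6]
tcp_pos: [0.4707, -0.0908, 0.1505]
ee_rot: [0.237, 0.972, -0.0, -0.001]
contact_force: [-0.5, 0.6, 0.5]
tcp_pos: [0.474, -0.0859, 0.1517]
ee_rot: [0.237, 0.971, -0.0, -0.0]
contact_force: [0.3, 0.2, -0.5]
tcp_pos: [0.4774, -0.0799, 0.1521]
ee_rot: [0.237, 0.972, 0.0, 0.0]
contact_force: [1.1, 0.4, -0.5]
```

```bash
python3 -m crank '[{"dp":[1.3,3.9,0.2],"turn":[0,0,6],"claw":0},{"dp":[1.3,3.9,0.2],"turn":[0,0,6],"claw":0},{"dp":[1.3,3.9,0.2],"turn":[0,0,6],"claw":0},{"dp":[1.3,3.9,0.2],"turn":[0,0,6],"claw":0}]'| sed -n 2,4p
python3 -c "
from h import *
go(.5155,-.0845,.15)"
python3 -m crank '[{"dp":[1.3,3.9,0.2],"turn":[0,0,6],"claw":0},{"dp":[1.3,3.9,0.2],"turn":[0,0,6],"claw":0},{"dp":[1.3,3.9,0.2],"turn":[0,0,6],"claw":0},{"dp":[1.3,3.9,0.2],"turn":[0,0,6],"claw":0}]'| sed -n 2,4p
python3 -c "
from h import *
go(.5155,-.0845,.15)
for n in('wrist','side','top'): snap(n,n[0]+'12')
a=cv2.imread('pics/t12.png')[130:280,235:425]; b=cv2.imread('pics/s12.png')[130:290,215:395]
cv2.imwrite('pics/tc12.png',cv2.resize(a,None,fx=2,fy=2))"
```

```text
tcp_pos: [0.4822, -0.0643, 0.1514]
ee_rot: [0.435, 0.9, -0.0, 0.0]
contact_force: [-2.6, -2.2, 2.7]
tcp [ 0.4822 -0.0643  0.1514] shift [-36.4  13.5   1.4] xaz 128.4 zaxis [ 0. -0. -1.] F [-2.6 -2.2  2.7] q [ 0.18  0.2  -0.2   2.07  0.05  0.88  0.62] t 12.7
tcp_pos: [0.493, -0.052, 0.1505]
ee_rot: [0.613, 0.79, -0.0, -0.0]
contact_force: [-3.2, -0.9, 2.2]
tcp [ 0.493  -0.052   0.1505] shift [-37.1  13.7   0.5] xaz 104.4 zaxis [-0. -0. -1.] F [-3.2 -0.9  2.2] q [ 0.11  0.21 -0.15  2.05  0.04  0.88  0.19] t 13.1
```

```bash
python3 -m crank '[{"dp":[1.3,3.9,0.1],"turn":[0,0,6],"claw":0},{"dp":[1.3,3.9,0.1],"turn":[0,0,6],"claw":0},{"dp":[1.3,3.9,0.1],"turn":[0,0,6],"claw":0},{"dp":[1.3,3.9,0.1],"turn":[0,0,6],"claw":0}]'| sed -n 2,4p
python3 -m crank '[{"dp":[1.3,3.9,0.1],"turn":[0,0,6],"claw":0},{"dp":[1.3,3.9,0.1],"turn":[0,0,6],"claw":0},{"dp":[1.3,3.9,0.1],"turn":[0,0,6],"claw":0}]'| sed -n 2,4p
python3 -c "
from h import *
go(.5155,-.0845,.15)"
```

```text
tcp_pos: [0.5077, -0.0455, 0.15]
ee_rot: [0.763, 0.647, 0.0, -0.0]
contact_force: [-2.8, 2.0, 0.8]
tcp_pos: [0.5201, -0.0446, 0.1497]
ee_rot: [0.854, 0.52, 0.0, -0.0]
contact_force: [-2.7, 2.7, 0.6]
tcp [ 0.5201 -0.0446  0.1497] shift [-37.5  14.3  -0.4] xaz 62.6 zaxis [-0.     0.001 -1.   ] F [-2.7  2.7  0.6] q [ 0.    0.25 -0.05  2.01  0.01  0.89 -0.53] t 13.95
```

```bash
python3 -m crank '[{"dp":[0.9,2.6,0.1],"turn":[0,0,4],"claw":0},{"dp":[0,0,0],"turn":[0,0,0],"claw":0},{"dp":[0,-8,0],"turn":[0,0,0],"claw":0},{"dp":[0,0,-40],"turn":[0,0,0],"claw":0},{"dp":[0,0,-40],"turn":[0,0,0],"claw":0},{"dp":[-35,-2,-10],"turn":[0,0,0],"claw":0},{"dp":[-35,-2,-10],"turn":[0,0,0],"claw":0},{"dp":[-35,-2,0],"turn":[0,0,0],"claw":0},{"dp":[-35,-2,0],"turn":[0,0,0],"claw":0},{"dp":[0,0,0],"turn":[0,0,0],"claw":0}]'
python3 - <<'E'
from h import *
go(.5155,-.0845,.15)
for n in('wrist','side','top'): snap(n,n[0]+'13')
red('w13');red('t13');red('s13')
def crop(n,x,y,w,h,f,az):
    I=cv2.imread(f'pics/{n}.png');c=load(n)
    C=cv2.resize(I[y:y+h,x:x+w],None,fx=f,fy=f,interpolation=cv2.INTER_CUBIC)
    for i in range(0,w,20):cv2.putText(C,str(x+i),(int(i*f),9),0,.3,(0,0,255),1)
    for i in range(20,h,20):cv2.putText(C,str(y+i),(0,int(i*f)+4),0,.3,(0,0,255),1)
    return C
W=crop('w13',0,0,560,420,1,0);W=cv2.resize(cv2.imread('pics/w13.png')[0:300],None,fx=1,fy=1)
W=crop('w13',200,0,360,300,800/560,0)
A=crop('t13',290,150,100,90,2.8,0);B=crop('s13',250,150,100,90,2.8,0)
out=np.zeros((600,800,3),'uint8');out[:W.shape[0],:W.shape[1]]=W
out[0:A.shape[0],518:518+A.shape[1]]=A;out[300:300+B.shape[0],518:518+B.shape[1]]=B
cv2.imwrite('pics/comp13.png',out);print(W.shape,A.shape,B.shape)
print('bowl',proj(load('w13'),[.5705,-.190,.063]),'mouth -61',proj(load('w13'),[.5155+.125*np.cos(-1.065),-.0845+.125*np.sin(-1.065),.09]))
E
```

```text
time_s: 14.95
tcp_pos: [0.4333, -0.1603, 0.2497]
ee_rot: [0.872, 0.489, -0.0, 0.0]
contact_force: [0.7, 1.5, -0.3]
finger_gap: -0.0
finger_force: 0.0
tcp [ 0.4333 -0.1603  0.2497] shift [107.7  30.5  99.6] xaz 58.5 zaxis [ 0.    -0.001 -1.   ] F [ 0.7  1.5 -0.3] q [ 0.15  0.03  0.07  2.02 -0.    1.09 -0.33] t 14.95
w13 [258   0  28  23 263] ends [ 0.516 -0.026] [ 0.507 -0.004] az 112.1
w13 [549  45  11  24  61] ends [ 0.743 -0.185] [ 0.739 -0.207] az -99.8
w13 [547  56   8   4  25] ends [ 0.739 -0.197] [ 0.732 -0.194] az 156.5
s13 [319 216   8  28 158] ends [ 0.517 -0.035] [0.499 0.084] az 98.5
(429, 514, 3) (252, 280, 3) (252, 280, 3)
bowl [[401.3658273  133.88774071]] mouth -61 [[417.56349033 137.23985701]]
```

View pics/comp13.png

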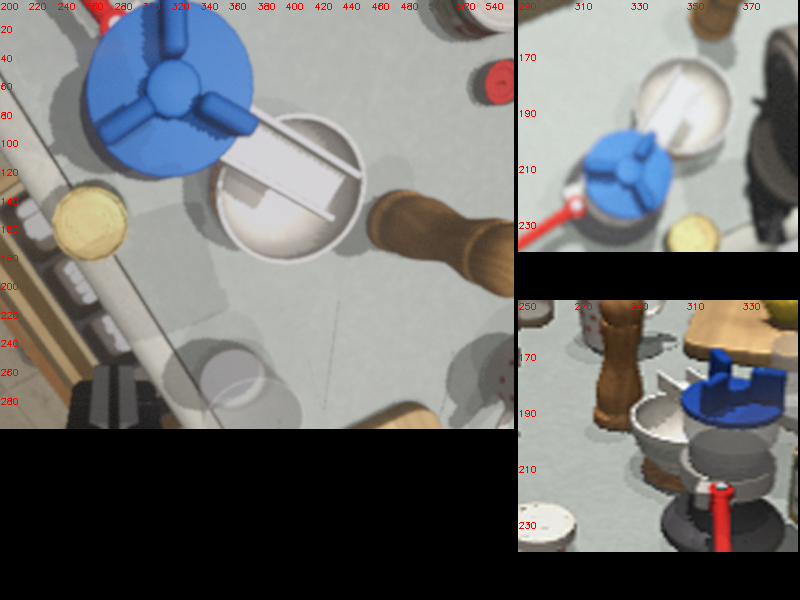

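The composite's wrist part shows the bowl rim centred at about pixel (403,132), and the chute's wall ends at about (452,123) and (432,153). I'll convert those to positions.

Run:
```python
from h import *
np.set_printoptions(precision=4,suppress=True)
w=load('w13');C=lambda x,y:(200+x/1.42857,y/1.42857)
B=np.array([atz(w,C(*p),.063) for p in[(214,188),(366,188),(290,113),(290,263)]])[:,:2]
q=np.linalg.lstsq(np.c_[2*B,np.ones(4)],(B**2).sum(1),rcond=None)[0];b=q[:2];print('bowl',b,np.sqrt(q[2]+b@b))
L=np.array([atz(w,C(*p),.142) for p in[(87,90),(254,90),(170,4),(170,177)]])[:,:2]
q=np.linalg.lstsq(np.c_[2*L,np.ones(4)],(L**2).sum(1),rcond=None)[0];l=q[:2];print('lid',l,np.sqrt(q[2]+l@l),'hub',atz(w,C(174,88),.17))
for z in(.09,.105,.115):
    a,c=atz(w,C(360,176),z),atz(w,C(332,218),z);m=((a+c)/2)[:2]
    for ax in(l,np.array([.5155,-.0845])): d=m-ax;print(z,m,np.linalg.norm(a-c),np.hypot(*d),'az %.1f'%np.degrees(np.arctan2(d[1],d[0])), 'bowl az %.1f r %.3f'%(np.degrees(np.arctan2(*(b-ax)[::-1])),np.hypot(*(b-ax))),'err mm %.1f'%(1000*np.linalg.norm(ax+.125*d/np.hypot(*d)-b)))
# direction from wall lines
for p,r in(((252,108),(360,176)),((220,155),(332,218))):
    P,Q=atz(w,C(*p),.11),atz(w,C(*r),.11);print('wall az %.1f'%np.degrees(np.arctan2(Q[1]-P[1],Q[0]-P[0])))
```

```text
bowl [ 0.5724 -0.1912] 0.057686038245728294
lid [ 0.5162 -0.0856] 0.04550414319718171 hub [ 0.5148 -0.0845  0.17  ]
0.09 [ 0.5976 -0.2076] 0.033743814912610956 0.14669910103807027 az -56.3 bowl az -61.9 r 0.120 err mm 13.2
0.09 [ 0.5976 -0.2076] 0.033743814912610956 0.1480026042030687 az -56.3 bowl az -61.9 r 0.121 err mm 12.7
0.105 [ 0.592  -0.2022] 0.03217850820601185 0.13903900734892205 az -57.0 bowl az -61.9 r 0.120 err mm 11.9
0.105 [ 0.592  -0.2022] 0.03217850820601185 0.14034312443719596 az -57.0 bowl az -61.9 r 0.121 err mm 11.3
0.115 [ 0.5882 -0.1985] 0.031134970401612408 0.1339444162215779 az -57.5 bowl az -61.9 r 0.120 err mm 11.0
0.115 [ 0.5882 -0.1985] 0.031134970401612408 0.13524886414913898 az -57.5 bowl az -61.9 r 0.121 err mm 10.4
wall az -59.7
wall az -58.3
```

The chute is at about -58.5° and the bowl at -62°, an error of roughly 9 mm. I'll return the way I came and nudge it another 3.5°.

```bash
python3 -m crank '[{"dp":[35,2,0],"turn":[0,0,0],"claw":0},{"dp":[35,2,0],"turn":[0,0,0],"claw":0},{"dp":[35,2,0],"turn":[0,0,0],"claw":0},{"dp":[35,2,10],"turn":[0,0,0],"claw":0},{"dp":[0,0,10],"turn":[0,0,0],"claw":0},{"dp":[0,0,40],"turn":[0,0,0],"claw":0},{"dp":[0,0,0],"turn":[0,0,0],"claw":0}]'| sed -n 2,4p
python3 -c "
from h import *
go(.5155,-.0845,.15)"
```

```text
tcp_pos: [0.5135, -0.0406, 0.1855]
ee_rot: [0.871, 0.491, -0.003, -0.002]
contact_force: [-0.1, 0.0, 0.5]
tcp [ 0.5135 -0.0406  0.1855] shift [-36.4  24.7  35.5] xaz 58.8 zaxis [-0.007  0.    -1.   ] F [-0.1  0.   0.5] q [-0.01  0.2  -0.05  1.98  0.01  0.97 -0.6 ] t 15.8
```

```bash
python3 -m crank '[{"dp":[0,0,18],"turn":[0,0,0],"claw":0},{"dp":[0,0,18],"turn":[0,0,0],"claw":0},{"dp":[0,5,0],"turn":[0,0,0],"claw":0},{"dp":[0,4,0],"turn":[0,0,0],"claw":0},{"dp":[0,0,0],"turn":[0,0,0],"claw":0}]'| sed -n 2,4p
python3 -m crank '[{"dp":[0.4,1.5,0],"turn":[0,0,2],"claw":0},{"dp":[0.4,1.5,0],"turn":[0,0,2],"claw":0},{"dp":[0,0,0],"turn":[0,0,0],"claw":0}]'| sed -n 2,4p
python3 -c "
from h import *
go(.5155,-.0845,.15)"
```

```text
tcp_pos: [0.5249, -0.0466, 0.1549]
ee_rot: [0.872, 0.489, 0.001, 0.0]
contact_force: [0.5, 0.2, -0.1]
tcp_pos: [0.5273, -0.0472, 0.1545]
ee_rot: [0.889, 0.459, 0.001, 0.0]
contact_force: [0.2, -0.2, 0.3]
tcp [ 0.5273 -0.0472  0.1545] shift [-37.2  12.    4.5] xaz 54.6 zaxis [ 0.001  0.    -1.   ] F [ 0.2 -0.2  0.3] q [-0.01  0.25 -0.03  1.99  0.01  0.9  -0.66] t 16.6
```

```bash
python3 -m crank '[{"dp":[0,-10,0],"turn":[0,0,0],"claw":0},{"dp":[0,0,-40],"turn":[0,0,0],"claw":0},{"dp":[0,0,-40],"turn":[0,0,-4],"claw":0},{"dp":[-35,-2,-8],"turn":[0,0,0],"claw":0},{"dp":[-35,-2,-8],"turn":[0,0,0],"claw":0},{"dp":[-35,-2,0],"turn":[0,0,0],"claw":0},{"dp":[-35,-2,0],"turn":[0,0,0],"claw":0},{"dp":[0,0,0],"turn":[0,0,0],"claw":0}]'| sed -n 2,4p
cat > rot.py <<'E'
from h import *
def polar(n,z,r0,r1):
    c=load(n);I=cv2.cvtColor(cv2.imread(f'pics/{n}.png'),cv2.COLOR_BGR2GRAY)
    a=np.radians(np.arange(-120,20,.5));r=np.arange(r0,r1,.001);A,Rr=np.meshgrid(a,r)
    p=proj(c,np.c_[.5155+Rr.ravel()*np.cos(A.ravel()),-.0845+Rr.ravel()*np.sin(A.ravel()),np.full(A.size,z)]).reshape(*A.shape,2).astype('float32')
    return cv2.remap(I,p[...,0],p[...,1],cv2.INTER_LINEAR).astype('float32')
E
python3 - <<'E'
from rot import *
go(.4333,-.1603,.2497)
for n in('wrist','side','top'): snap(n,n[0]+'14')
for z,r0,r1 in((.172,.018,.045),(.11,.075,.125)):
    P,Q=polar('w13',z,r0,r1),polar('w14',z,r0,r1)
    res=cv2.matchTemplate(Q,P[:,60:220],cv2.TM_CCOEFF_NORMED)[0];k=res.argmax();print(z,'turned deg',(k-60)*.5,res.max())
P,Q=polar('t13',.11,.06,.12),polar('t14',.11,.06,.12);res=cv2.matchTemplate(Q,P[:,60:220],cv2.TM_CCOEFF_NORMED)[0];print('top',(res.argmax()-60)*.5,res.max())
E
```

```text
tcp_pos: [0.4359, -0.1598, 0.2499]
ee_rot: [0.873, 0.488, -0.0, 0.0]
contact_force: [0.0, -0.0, 0.4]
tcp [ 0.4359 -0.1598  0.2499] shift [-1.8 -1.9  0.2] xaz 58.4 zaxis [ 0.    -0.001 -1.   ] F [ 0.  -0.   0.4] q [ 0.15  0.04  0.07  2.01 -0.    1.09 -0.34] t 17.4
0.172 turned deg 0.5 0.9977234
0.11 turned deg 0.0 0.9945059
top 0.0 0.99909145
```

The hopper hasn't turned: the fingers stood about 5 mm too high and passed over the wing. I'll go back and seat them deeper.

```bash
python3 -m crank '[{"dp":[35,2,0],"turn":[0,0,0],"claw":0},{"dp":[35,2,0],"turn":[0,0,0],"claw":0},{"dp":[35,2,0],"turn":[0,0,0],"claw":0},{"dp":[32,0,10],"turn":[0,0,0],"claw":0},{"dp":[0,0,20],"turn":[0,0,0],"claw":0},{"dp":[0,0,25],"turn":[0,0,0],"claw":0},{"dp":[0,0,0],"turn":[0,0,0],"claw":0}]'| sed -n 2,4p
python3 -c "
from h import *
go(.5155,-.0845,.146)"
```

```text
tcp_pos: [0.5137, -0.0414, 0.1917]
ee_rot: [0.871, 0.491, -0.002, -0.001]
contact_force: [0.3, 0.2, 0.1]
tcp [ 0.5137 -0.0414  0.1917] shift [-35.8  24.1  45.7] xaz 58.8 zaxis [-0.005  0.    -1.   ] F [0.3 0.2 0.1] q [-0.    0.19 -0.05  1.97  0.01  0.98 -0.6 ] t 18.25
```

```bash
python3 -m crank '[{"dp":[0,0,15],"turn":[0,0,0],"claw":0},{"dp":[0,0,15],"turn":[0,0,0],"claw":0},{"dp":[0,0,10],"turn":[0,0,0],"claw":0},{"dp":[0,0,0],"turn":[0,0,0],"claw":0}]'| sed -n 2,4p
python3 -c "
from h import *
go(.5155,-.0845,.146)"
```

```text
tcp_pos: [0.5149, -0.0425, 0.154]
ee_rot: [0.872, 0.49, -0.001, -0.0]
contact_force: [0.4, 0.2, -1.0]
tcp [ 0.5149 -0.0425  0.154 ] shift [-35.6  22.4   8. ] xaz 58.7 zaxis [-0.001  0.    -1.   ] F [ 0.4  0.2 -1. ] q [-0.    0.24 -0.05  2.01  0.01  0.9  -0.6 ] t 18.65
```

```bash
python3 -m crank '[{"dp":[0,0,8],"turn":[0,0,0],"claw":0},{"dp":[0,0,0],"turn":[0,0,0],"claw":0}]'| sed -n 2,4p
python3 -m crank '[{"dp":[0,4,0],"turn":[0,0,0],"claw":0}]'| sed -n 2,4p
python3 -m crank '[{"dp":[0,3,0],"turn":[0,0,0],"claw":0}]'| sed -n 2,4p
python3 -m crank '[{"dp":[0,3,0],"turn":[0,0,1],"claw":0}]'| sed -n 2,4p
python3 -c "
from h import *
go(.5155,-.0845,.146)"
```

```text
tcp_pos: [0.5151, -0.0428, 0.1462]
ee_rot: [0.872, 0.49, -0.0, -0.0]
contact_force: [-0.5, -0.4, -0.7]
tcp_pos: [0.5186, -0.0448, 0.1468]
ee_rot: [0.872, 0.49, 0.0, -0.0]
contact_force: [0.0, -0.8, 0.1]
tcp_pos: [0.5218, -0.0468, 0.1469]
ee_rot: [0.872, 0.489, 0.0, 0.0]
contact_force: [0.1, -0.5, 0.2]
tcp_pos: [0.5241, -0.0481, 0.1467]
ee_rot: [0.876, 0.482, 0.0, -0.0]
contact_force: [-1.0, 2.7, 0.5]
tcp [ 0.5241 -0.0481  0.1467] shift [-35.4  12.3   0.7] xaz 57.6 zaxis [ 0.  0. -1.] F [-1.   2.7  0.5] q [ 0.    0.26 -0.04  2.    0.01  0.88 -0.61] t 19.15
```

Contact at last (about 3 N). I'll retreat to the same viewpoint and measure how far it turned.

```bash
python3 -m crank '[{"dp":[0,1,0],"turn":[0,0,0],"claw":0},{"dp":[0,-10,0],"turn":[0,0,0],"claw":0},{"dp":[0,0,-40],"turn":[0,0,0],"claw":0},{"dp":[0,0,-40],"turn":[0,0,-1],"claw":0},{"dp":[-35,-2,-10],"turn":[0,0,0],"claw":0},{"dp":[-35,-2,-8],"turn":[0,0,0],"claw":0},{"dp":[-35,-2,-5],"turn":[0,0,0],"claw":0},{"dp":[-32,-2,0],"turn":[0,0,0],"claw":0},{"dp":[0,0,0],"turn":[0,0,0],"claw":0}]'| sed -n 2,4p
python3 - <<'E'
from rot import *
go(.4333,-.1603,.2497)
for n in('wrist','side','top'): snap(n,n[0]+'15')
red('s15')
for z,r0,r1 in((.172,.018,.045),(.11,.075,.125)):
    P,Q=polar('w13',z,r0,r1),polar('w15',z,r0,r1)
    res=cv2.matchTemplate(Q,P[:,60:220],cv2.TM_CCOEFF_NORMED)[0];k=res.argmax();print(z,'turned deg',(k-60)*.5,res.max())
# absolute: chute symmetric axis from w1 (start) vs w15 via wings over 120-deg symmetry: a at -60 now vs b... compare wing c at start
P,Q=polar('w1',.172,.02,.045),polar('w15',.172,.02,.045)
res=cv2.matchTemplate(Q,P[:,20:130],cv2.TM_CCOEFF_NORMED)[0];k=res.argmax();print('wing a now minus wing c at start',(k-20)*.5,res.max())
E
```

```text
tcp_pos: [0.4353, -0.159, 0.2497]
ee_rot: [0.873, 0.487, -0.0, 0.0]
contact_force: [-0.1, 0.2, 0.5]
tcp [ 0.4353 -0.159   0.2497] shift [-2.1 -1.1  0. ] xaz 58.3 zaxis [ 0.    -0.001 -1.   ] F [-0.1  0.2  0.5] q [ 0.15  0.04  0.06  2.02 -0.    1.09 -0.34] t 20.05
s15 [319 216   8  28 158] ends [ 0.517 -0.035] [0.499 0.084] az 98.5
0.172 turned deg -4.5 0.99313825
0.11 turned deg -4.5 0.63609356
wing a now minus wing c at start 25.5 0.7654918
```

Turned a further 4.5°, so the chute is at about -63° against the bowl at -62°, and the lever is still open. Next, to the far side of the lever.

```bash
python3 -m crank '[{"dp":[38,-16.5,0],"turn":[0,0,0],"claw":0},{"dp":[38,-16.5,0],"turn":[0,0,0],"claw":0},{"dp":[38,-16.5,0],"turn":[0,0,0],"claw":0},{"dp":[38,-16.5,0],"turn":[0,0,0],"claw":0},{"dp":[38,-16.5,0],"turn":[0,0,0],"claw":0},{"dp":[38,-16.5,0],"turn":[0,0,0],"claw":0},{"dp":[0,0,0],"turn":[0,0,8],"claw":0},{"dp":[0,0,0],"turn":[0,0,8],"claw":0},{"dp":[0,0,0],"turn":[0,0,8],"claw":0},{"dp":[0,0,0],"turn":[0,0,8],"claw":0}]'| sed -n 2,4p
python3 -m crank '[{"dp":[0,0,0],"turn":[0,0,8],"claw":0},{"dp":[0,0,0],"turn":[0,0,8],"claw":0},{"dp":[0,0,30],"turn":[0,0,0],"claw":0},{"dp":[0,0,30],"turn":[0,0,0],"claw":0},{"dp":[0,0,30],"turn":[0,0,0],"claw":0},{"dp":[0,0,30],"turn":[0,0,0],"claw":0},{"dp":[0,0,0],"turn":[0,0,0],"claw":0}]'| sed -n 2,4p
python3 -c "
from h import *
go(.532,.062,.13)"
```

```text
tcp_pos: [0.4719, 0.0916, 0.2491]
ee_rot: [0.974, 0.228, -0.0, -0.0]
contact_force: [0.5, -0.7, -0.1]
tcp_pos: [0.4698, 0.0907, 0.1263]
ee_rot: [0.996, 0.094, -0.003, 0.0]
contact_force: [0.1, -0.4, 0.1]
tcp [0.4698 0.0907 0.1263] shift [55.7 39.8 -4. ] xaz 10.7 zaxis [-0.006 -0.001 -1.   ] F [ 0.1 -0.4  0.1] q [-0.19  0.22 -0.16  2.11  0.05  0.82 -1.75] t 21.9
```

```bash
python3 -m crank '[{"dp":[28,20,0],"turn":[0,0,0],"claw":0},{"dp":[28,20,0],"turn":[0,0,1],"claw":0},{"dp":[0,0,25],"turn":[0,0,0],"claw":0},{"dp":[0,0,25],"turn":[0,0,0],"claw":0},{"dp":[0,0,25],"turn":[0,0,0],"claw":0},{"dp":[0,0,5],"turn":[0,0,0],"claw":0},{"dp":[0,0,0],"turn":[0,0,0],"claw":0}]'| sed -n 2,4p
python3 -c "
from h import *
go(.5155,-.0285,.045);snap('side','s16');red('s16')"
```

```text
tcp_pos: [0.5347, 0.0618, 0.05]
ee_rot: [0.996, 0.084, -0.0, -0.0]
contact_force: [0.5, -0.6, 0.9]
tcp [0.5347 0.0618 0.05  ] shift [-34.1  85.8   5. ] xaz 9.7 zaxis [-0.001  0.    -1.   ] F [ 0.5 -0.6  0.9] q [-0.14  0.41 -0.11  2.04  0.07  0.69 -1.7 ] t 22.6
s16 [319 216   8  16  67] ends [ 0.518 -0.034] [0.504 0.034] az 101.4
```

```bash
python3 -m crank '[{"dp":[-7,0,5],"turn":[0,0,0],"claw":0},{"dp":[-8,0,0],"turn":[0,0,0],"claw":0},{"dp":[-9,-1.4,0],"turn":[0,0,-6],"claw":0},{"dp":[-9,-1.4,0],"turn":[0,0,-6],"claw":0},{"dp":[-9,-1.4,0],"turn":[0,0,-6],"claw":0},{"dp":[-9,-1.4,0],"turn":[0,0,-6],"claw":0}]'| sed -n 2,4p
python3 -c "
from h import *
go(.5155,-.0285,.045);snap('side','s17');red('s17');snap('wrist','w17');red('w17')"
```

```text
tcp_pos: [0.4837, 0.0525, 0.0452]
ee_rot: [0.957, 0.291, 0.001, 0.0]
contact_force: [2.2, -0.2, -0.5]
tcp [0.4837 0.0525 0.0452] shift [-18.7  85.    0.2] xaz 33.9 zaxis [ 0.001  0.    -1.   ] F [ 2.2 -0.2 -0.5] q [-0.05  0.36 -0.22  2.15  0.13  0.64 -1.34] t 23.25
s17 [318 216   8   9  28] ends [ 0.525 -0.032] [0.504 0.001] az 122.6
w17 [ 363  291  109   38 2270] ends [ 0.523 -0.039] [0.494 0.01 ] az 120.4
w17 [322 306  17   6  47] ends [0.485 0.019] [0.481 0.025] az 120.1
```

```bash
python3 -m crank '[{"dp":[-9,-1.4,0],"turn":[0,0,-6],"claw":0},{"dp":[-9,-1.4,0],"turn":[0,0,-6],"claw":0},{"dp":[-9,-1.4,0],"turn":[0,0,-6],"claw":0},{"dp":[-9,-1.4,0],"turn":[0,0,-6],"claw":0}]'| sed -n 2,4p
python3 -m crank '[{"dp":[-9,-1.4,0],"turn":[0,0,-6],"claw":0}]'| sed -n 2,4p
python3 -c "
from h import *
go(.5155,-.0285,.045);snap('side','s18');red('s18');snap('wrist','w18');red('w18')"
```

```text
tcp_pos: [0.4542, 0.0325, 0.045]
ee_rot: [0.876, 0.482, 0.001, 0.0]
contact_force: [1.3, 0.9, 1.0]
tcp_pos: [0.4482, 0.0256, 0.0449]
ee_rot: [0.85, 0.528, 0.0, 0.0]
contact_force: [2.1, 0.9, 0.6]
tcp [0.4482 0.0256 0.0449] shift [-18.7  84.4  -0. ] xaz 63.7 zaxis [ 0.001  0.    -1.   ] F [2.1 0.9 0.6] q [ 0.1   0.32 -0.34  2.22  0.18  0.62 -0.84] t 23.85
s18 [319 216  24  11  80] ends [ 0.526 -0.029] [0.465 0.003] az 152.5
w18 [ 319  291  152   35 2533] ends [ 0.527 -0.033] [0.458 0.003] az 152.5
w18 [228 302  13   9  72] ends [0.424 0.022] [0.417 0.02 ] az -170.6
```

```bash
python3 -m crank '[{"dp":[-3,0,0],"turn":[0,0,-1],"claw":0}]'| sed -n 2,4p
python3 -m crank '[{"dp":[-2,0,0],"turn":[0,0,0],"claw":0}]'| sed -n 2,4p
python3 -m crank '[{"dp":[-2,0,0],"turn":[0,0,0],"claw":0}]'| sed -n 2,4p
python3 -c "
from h import *
go(.5155,-.0285,.045);snap('side','s19');red('s19');snap('wrist','w19');red('w19')"
```

```text
tcp_pos: [0.4472, 0.0231, 0.0448]
ee_rot: [0.846, 0.533, 0.0, 0.0]
contact_force: [0.5, 1.5, 0.9]
tcp_pos: [0.4469, 0.0222, 0.0448]
ee_rot: [0.846, 0.534, 0.001, -0.0]
contact_force: [2.6, 14.7, -0.5]
tcp_pos: [0.4468, 0.0219, 0.045]
ee_rot: [0.845, 0.534, 0.002, -0.0]
contact_force: [5.6, 22.8, -3.4]
tcp [0.4468 0.0219 0.045 ] shift [-16.   83.7   0. ] xaz 64.6 zaxis [ 0.003  0.003 -1.   ] F [ 5.6 22.8 -3.4] q [ 0.11  0.32 -0.34  2.23  0.18  0.62 -0.81] t 24.25
s19 [319 216  24  10  73] ends [ 0.526 -0.029] [ 0.466 -0.001] az 155.3
w19 [ 319  288  151   35 2615] ends [ 0.527 -0.032] [0.458 0.001] az 154.3
w19 [226 301  16  11  94] ends [0.424 0.019] [0.415 0.018] az -171.1
```

The lever is hard against its shut stop (155°). I'll back off, lift clear and check the final state.

```bash
python3 -m crank '[{"dp":[8,0,0],"turn":[0,0,0],"claw":0},{"dp":[8,0,0],"turn":[0,0,0],"claw":0},{"dp":[0,0,-30],"turn":[0,0,0],"claw":0},{"dp":[0,0,-35],"turn":[0,0,0],"claw":0},{"dp":[0,0,-35],"turn":[0,0,0],"claw":0},{"dp":[0,0,-40],"turn":[0,0,0],"claw":0},{"dp":[0,0,-40],"turn":[0,0,0],"claw":0},{"dp":[-35,35,0],"turn":[0,0,0],"claw":0},{"dp":[-35,35,0],"turn":[0,0,0],"claw":0},{"dp":[-35,20,0],"turn":[0,0,0],"claw":0}]'| sed -n 2,4p
python3 - <<'E'
from rot import *
o=sensors.observe();print(o['tcp_pos'],o['contact_force'])
for n in('wrist','side','top'): snap(n,n[0]+'20')
red('s20');red('w20');red('t20')
for z,r0,r1 in((.172,.018,.045),(.11,.075,.125)):
    for x in('w','t'):
        P,Q=polar(x+'15',z,r0,r1),polar(x+'20',z,r0,r1)
        res=cv2.matchTemplate(Q,P[:,60:220],cv2.TM_CCOEFF_NORMED)[0];print(x,z,'turned',(res.argmax()-60)*.5,res.max())
E
```

```text
tcp_pos: [0.4895, -0.1018, 0.2249]
ee_rot: [0.846, 0.534, 0.0, 0.0]
contact_force: [0.6, -0.1, -0.0]
[ 0.48949597 -0.10184794  0.22486741] [ 0.64883224 -0.12460212 -0.01320795]
s20 [319 216  44  18 169] ends [ 0.527 -0.028] [0.417 0.021] az 156.0
w20 [ 154   94  127   23 1449] ends [ 0.523 -0.034] [0.415 0.017] az 154.8
t20 [309 226   4  29  55] ends [ 0.506 -0.025] [0.43  0.014] az 152.9
w 0.172 turned 4.5 0.59215724
t 0.172 turned 30.0 0.5758007
w 0.11 turned 5.5 0.52545446
t 0.11 turned -30.0 0.038943898
```

```bash
python3 -m crank '[{"dp":[-38,-12,-12],"turn":[0,0,0],"claw":0},{"dp":[-38,-12,-12],"turn":[0,0,0],"claw":0},{"dp":[0,0,0],"turn":[0,0,6],"claw":0},{"dp":[0,0,0],"turn":[0,0,0],"claw":0}]'| sed -n 2,4p
python3 - <<'E'
from rot import *
for n in('wrist','side','top'): snap(n,n[0]+'21')
for x,z,r0,r1 in(('w',.172,.018,.045),('w',.11,.075,.125),('t',.172,.018,.045)):
        P,Q=polar(x+'15',z,r0,r1),polar(x+'21',z,r0,r1)
        res=cv2.matchTemplate(Q,P[:,60:220],cv2.TM_CCOEFF_NORMED)[0];print(x,z,'turned',(res.argmax()-60)*.5,res.max())
E
```

```text
tcp_pos: [0.4339, -0.1578, 0.2489]
ee_rot: [0.873, 0.488, 0.0, 0.0]
contact_force: [0.7, 0.5, -0.3]
w 0.172 turned 0.0 0.9976573
w 0.11 turned 0.0 0.9970799
t 0.172 turned 0.0 0.99934864
```

The chute hasn't moved since it was aligned, the lever is shut, and the hand is clear of everything. I'm handing in.

```bash
python3 -c "
from bench import manip
print(manip.finish_job())"
```

```text
the job is handed in; nothing more can be done
None
```

I opened the lever, turned the chute to about 1° off the bowl's direction, shut the lever against its stop and took the hand clear, then handed the job in; the result came back without a verdict.

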